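# Sort two stray sample vials into the tall and short rack rows

### The job

Two capped amber sample vials of the same width, one tall and one short, were left standing on the bench among other glassware. Put each one upright in an empty place of the rack row that holds vials of its own height, standing on the floor of the place; they are glass, so set them down gently and do not drop them or knock them over.

Things in the scene. Friction and masses are not known exactly. Their poses are not given: they have to be found in the camera images.
- vial_tall: The taller of the two stray sample vials: amber glass cylinder with a white screw cap, 27.6 mm in diameter and 88 mm tall (cap the top 14 mm, 25.6 mm across), 65 g or so, loose, standing upright on the bench. Origin: centre of its underside; z up along it. Round, so its yaw means nothing.
- vial_short: The shorter of the two stray sample vials: amber glass cylinder with a white screw cap, 27.6 mm in diameter and 58 mm tall (cap the top 14 mm, 25.6 mm across), 40 g or so, loose, standing upright on the bench. Origin: centre of its underside; z up along it. Round, so its yaw means nothing.
- rack_tall: The rack row for tall vials: a fixed cream plastic tray, 48 mm (its x) by 180 mm (its y) and 24 mm high, divided into a single row of four square places, 40 mm wide inside, floor 4 mm thick, walls 4 mm, place centres at y = -66, -22, +22 and +66 mm. The two places on its -y side already hold tall vials (88 mm, as wide as the stray ones, fixed, their tops 92 mm above the bench); the two on its +y side are empty. Origin: centre of its underside, on the bench; z up.
- rack_short: The rack row for short vials: a fixed cream plastic tray, 48 mm (its x) by 180 mm (its y) and 24 mm high, divided into a single row of four square places, 40 mm wide inside, floor 4 mm thick, walls 4 mm, place centres at y = -66, -22, +22 and +66 mm. The two places on its +y side already hold short vials (58 mm, as wide as the stray ones, fixed, their tops 62 mm above the bench); the two on its -y side are empty. Origin: centre of its underside, on the bench; z up.

How it is judged:
By the outcome, as a careful person would: the job done as asked, in the order asked, and still so for the second after the job is handed in, with the robot touching nothing.
It also fails if it takes over 58 s, if anything falls off the work surface, if the arm or the gripper's body presses on something with over 40 N, if the wrist force passes 120 N, or if a joint passes its speed limit or range.

### The arm

A 6-joint arm with a two-finger parallel gripper is mounted at the origin on the work surface. World frame = base frame: x ahead of the robot, y to its left, z up, the work surface at z = 0. Lengths are in m, angles in rad, forces in N, time in s.
With the tool pointing down it reaches from about 0.35 to 0.975 m from the base axis. Payload 4.9 kg.
Tool frame: the origin (TCP) lies midway between the tips of the shut fingers; the grasp point (between the pads) lies 19 mm behind it; z points along the fingers, y is the direction in which the jaws open and shut (so a half turn about z gives the same grasp; the last joint's range is limited). The gripper opens to 85 mm and grips with 20 to 120 N. Pads are 22 mm wide; open, the fingers measure 114 mm over their backs; the gripper's body (76 mm by 85 mm) begins 54 mm behind the grasp point. The pads swing forward as they close: fully open they stand 13 mm farther back than shut.
Start: joints at [-1.297, 0.053, 1.613, -0, 1.476, -0.119], TCP at [0.239, -0.577, 0.231] pointing down, gripper open.
Joint ranges: [-3.01, 3.01], [-1.01, 2.22], [0.06, 2.58], [-1.02, 4.17], [0.09, 2.62], [-3.14, 3.14]. Speed limits (rad/s): [2.57, 2.57, 3.14, 3.14, 3.14, 3.14].

### API

Orientations are given as a unit quaternion [w, x, y, z].
In Python, from plant import manip, cams gives the robot as it stands.
- The arm moves only by the tool jog_arm, never from a script. Its argument "targets" is a list of rows, each a list of 4 numbers: the shift along the tool's x, y, z in m, then the turn about the tool's z in degrees. A call has 1 to 5 rows; each row is the pose to reach, as a shift and turn from the pose commanded when the call began, along the tool's axes at that moment; what a row does not reach only later rows make up. A row lasts 1/12 s, in which the tool goes at most 41.7 mm and 7.16 degrees, less where a joint would pass 70% of its speed; a pose out of reach is approached as far as the arm can. A call with a gripper value outside its range is refused whole. "fingers" is the opening, from 0 (shut) to 1 (fully open), set as the call begins (left out, the last holds). The fingers move at their own pace and stop on an object; the grip force is fixed at half the most. Time passes only in rows, so rows that repeat a pose let the fingers close. It gives the time, the measured TCP pose, the force and the opening at its end, in the units of the state.
- manip.state(): the state, without advancing time (a new reading comes with each control period).
- cams.grab_frame(name): name is "scene" or "top" or "wrist"; returns the picture (384x512x3 uint8, red, green, blue); there is no depth.
- cams.get_calibration(name): a dict with "camera_matrix" (3x3 intrinsics, pixels), "cam_to_world" (4x4, takes a point from camera to world coordinates). Camera axes: x right, y up, looking along -z (the intrinsics and any distortion apply to the point x, -y, -z); pixel columns grow to the right and rows downward; lengths in m; the calibration is good to about 2 mm. A picture is of the moment at which its call begins: read the wrist's pose just before it. get_calibration takes no time and is no camera call; for the wrist camera it gives the pose at the moment of the call.
- manip.job_done(): hands the job in, once; it reports no verdict.
The state is a dict: "time": time; "joint_pos": joint angles; "joint_vel": joint speeds; "joint_efforts": joint torques, N m; "tool_pos": TCP position; "tool_rot": TCP orientation; "contact_force": force on the tool from outside, world axes, zero at the start; "ft_torque": the same for the moment, N m; "gripper_width": opening from 0.0 (shut) to 1.0 (fully open).
Only numpy, scipy, OpenCV 4.12 (cv2) and the standard library are available. Lean on these libraries where they do the work, as an engineer would, in place of code of your own. Each camera call takes 0.05 s, during which the arm holds its last target. There are 200 camera calls.

## Working session

There is one attempt and no reset: what is moved stays moved. The work goes in short steps, Python scripts to look and compute and a tool call to move; the robot and the scene stay as the last step left them, time stands still between calls to the robot, and variables do not carry over. Pictures are saved under pics/ and viewed, about 8 in all and at most 12, crops included, and the job is handed in when it is done.

Besides the shell and the picture viewer there is one more tool, called after "Emit:" by a JSON object that holds its "op" and its "data". jog_arm: Moves the arm, as the interface text tells. Its arguments: {"type":"object","properties":{"targets":{"type":"array"},"fingers":{"type":"number"}},"required":["targets"]}

```bash
mkdir -p pics; python3 - <<'E'
from plant import manip,cams
import cv2,numpy as np
np.set_printoptions(precision=4,suppress=True)
for n in("scene","top"):
    cv2.imwrite(f"pics/{n}0.png",cams.grab_frame(n)[...,::-1]); c=cams.get_calibration(n); print(n,c)
s=manip.state(); print(s)
E
```

```text
scene {'camera_matrix': array([[390.8624,   0.    , 258.5783],
       [  0.    , 390.8624, 193.5513],
       [  0.    ,   0.    ,   1.    ]]), 'cam_to_world': array([[ 0.484 , -0.5282,  0.6977,  1.0431],
       [ 0.8749,  0.3055, -0.3757, -0.2701],
       [-0.0147,  0.7923,  0.61  ,  0.476 ],
       [ 0.    ,  0.    ,  0.    ,  1.    ]])}
top {'camera_matrix': array([[403.6334,   0.    , 262.4806],
       [  0.    , 403.6334, 192.8152],
       [  0.    ,   0.    ,   1.    ]]), 'cam_to_world': array([[ 0.0244,  0.9948, -0.0991,  0.4587],
       [-0.9997,  0.0248,  0.0023,  0.0207],
       [ 0.0047,  0.0991,  0.9951,  0.9274],
       [ 0.    ,  0.    ,  0.    ,  1.    ]])}
{'time': 0.1, 'joint_pos': array([-1.297 ,  0.0533,  1.6141, -0.    ,  1.476 , -0.119 ]), 'joint_vel': array([-0.0015, -0.001 , -0.0026, -0.0007, -0.0008,  0.0015]), 'joint_efforts': array([ -0.    , -39.4898, -37.1366,  -0.0001,   0.0039,   0.    ]), 'tool_pos': array([ 0.2391, -0.5769,  0.2302]), 'tool_rot': array([-0.0009,  0.9808,  0.1952, -0.0001]), 'contact_force': array([-0.0124, -0.3686,  0.2903]), 'ft_torque': array([ 0.036 , -0.029 ,  0.0162]), 'gripper_width': 0.9981070513735292}
```

View pics/top0.png

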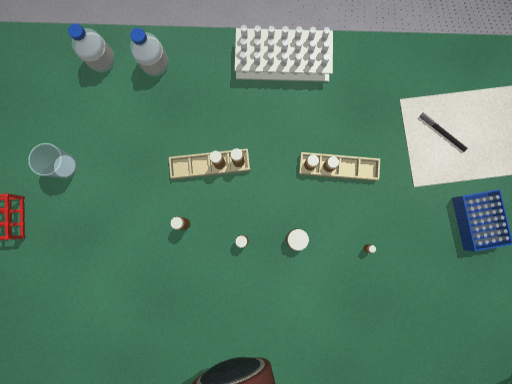

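View pics/scene0.png

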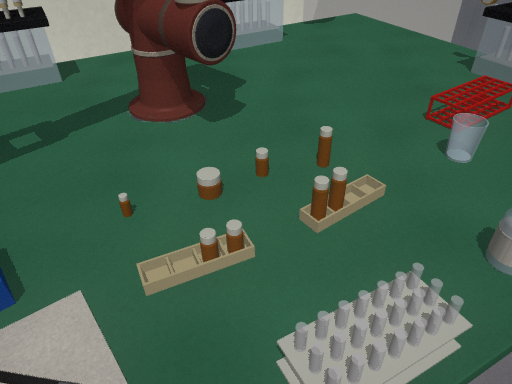

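The top view shows the stray tall vial's cap at about (177,223) and the short one's at (241,241). The jar at (298,240) and the tiny vial at (370,248) are decoys. The tall rack is centred near (209,164) with its left two places empty. The short rack is near (340,167) with its right two empty.

```bash
cat > h.py <<'E'
from plant import manip,cams
import cv2,numpy as np
np.set_printoptions(precision=4,suppress=True)
def ray(c,uv,z):
    K,T=c["camera_matrix"],c["cam_to_world"]
    p=np.linalg.inv(K)@[uv[0],uv[1],1]; d=T[:3,:3]@[p[0],-p[1],-p[2]]; o=T[:3,3]
    return o+d*(z-o[2])/d[2]
def project(c,P):
    K,T=c["camera_matrix"],c["cam_to_world"]
    p=T[:3,:3].T@(np.array(P)-T[:3,3]); q=K@[p[0],-p[1],-p[2]]; return q[:2]/q[2]
def blobs(m,lo=20):
    n,l,st,ce=cv2.connectedComponentsWithStats(m.astype(np.uint8))
    return [(st[i],ce[i],l==i) for i in range(1,n) if st[i,4]>=lo]
def rel(P):
    "world shift -> tool axes"
    from scipy.spatial.transform import Rotation as R
    s=manip.state(); w,x,y,z=s["tool_rot"]
    return R.from_quat([x,y,z,w]).inv().apply(np.array(P)-s["tool_pos"])
E
python3 - <<'E'
from h import *
for n in("top","scene"):
    im=cv2.imread(f"pics/{n}0.png"); c=cams.get_calibration(n)
    h=cv2.cvtColor(im,cv2.COLOR_BGR2HSV); H,S,V=cv2.split(h)
    w=(S<50)&(V>150)
    if n=="top":
        reg=[("tall",(165,210,195,240),.088),("short",(230,230,250,252),.058)]
    else: reg=[("tall",(315,122,340,140),.081),("short",(252,145,274,162),.051)]
    for k,(a,b,e,f),z in reg:
        for st,ce,_ in blobs(w[b:f,a:e],15): print(n,k,st[2:],ce+[a,b],ray(c,ce+[a,b],z))
    if n=="top":
        # cream rack: low-ish saturation yellow hue
        m=(H>10)&(H<32)&(S>30)&(S<150)&(V>110)
        m=cv2.morphologyEx(m.astype(np.uint8),cv2.MORPH_CLOSE,np.ones((9,9)))
        m[:140]=0;m[190:]=0;m[:,:160]=0;m[:,390:]=0
        for st,ce,l in blobs(m,400):
            r=cv2.minAreaRect(np.argwhere(l)[:,::-1].astype(np.float32))
            q=cv2.boxPoints(r); P=np.array([ray(c,u,.024) for u in q]); print(r,'\n',q.round(1).tolist(),'\n',P[:,:2],P.mean(0), np.linalg.norm(np.diff(P,axis=0),axis=1))
im=cv2.imread("pics/top0.png")[140:190,160:390]
cv2.imwrite("pics/racks.png",cv2.resize(im,None,fx=3.4,fy=3.4,interpolation=cv2.INTER_CUBIC))
E
```

```text
top tall [ 12  12 120] [176.275  222.5667] [0.4759 0.1958 0.088 ]
top short [ 12  13 108] [240.787 241.   ] [0.4406 0.0625 0.058 ]
((208.77557373046875, 163.23834228515625), (21.732759475708008, 79.4026870727539), 83.8844985961914) 
 [[168.10000610351562, 156.6999969482422], [247.10000610351562, 148.1999969482422], [249.39999389648438, 169.8000030517578], [170.5, 178.3000030517578]] 
 [[0.6257 0.2344]
 [0.6497 0.056 ]
 [0.6002 0.0494]
 [0.5765 0.2268]] [0.613  0.1416 0.024 ] [0.1799 0.0499 0.179 ]
((339.26898193359375, 165.77243041992188), (79.72366333007812, 21.591825485229492), 4.763641834259033) 
 [[298.6000061035156, 173.1999969482422], [300.3999938964844, 151.6999969482422], [379.8999938964844, 158.3000030517578], [378.1000061035156, 179.8000030517578]] 
 [[ 0.5953 -0.0621]
 [ 0.6447 -0.0654]
 [ 0.6341 -0.2461]
 [ 0.5847 -0.2419]] [ 0.6147 -0.1539  0.024 ] [0.0496 0.181  0.0496]
scene tall [11  6 53] [325.9623 128.5472] [0.4662 0.2043 0.081 ]
scene short [12  6 58] [261.5    150.4138] [0.4313 0.0682 0.051 ]
```

View pics/racks.png

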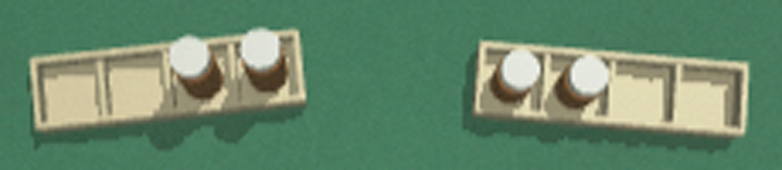

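Emit:
{"op": "jog_arm", "data": {"targets": [[0.132,-0.161,0,22],[0.132,-0.161,0,22],[0.132,-0.161,0,22],[0.132,-0.161,0,22],[0.132,-0.161,0,22]], "fingers": 1}}

```text
time: 0.52
tool_pos: [0.2995, -0.3761, 0.2305]
tool_rot: [-0.001, 1.0, 0.004, -0.0]
contact_force: [0.4, -0.2, 0.2]
gripper_width: 1.001
```

Emit:
{"op": "jog_arm", "data": {"targets": [[0.06,-0.19,0,0],[0.06,-0.19,0,0],[0.06,-0.19,0,0],[0.06,-0.19,0,0],[0.06,-0.19,0,0]]}}

```text
time: 0.93
tool_pos: [0.3579, -0.1849, 0.2309]
tool_rot: [-0.0, 1.0, 0.005, 0.0]
contact_force: [1.1, -0.4, 0.2]
gripper_width: 0.998
```

Emit:
{"op": "jog_arm", "data": {"targets": [[0.06,-0.19,0,0],[0.06,-0.19,0,0],[0.06,-0.19,0,0],[0.06,-0.19,0,0],[0.06,-0.19,0,0]]}}

```text
time: 1.35
tool_pos: [0.4161, 0.0057, 0.2311]
tool_rot: [-0.0, 1.0, 0.005, 0.0]
contact_force: [0.1, -0.2, -0.9]
gripper_width: 0.996
```

Emit:
{"op": "jog_arm", "data": {"targets": [[0.05,-0.193,0,0],[0.05,-0.193,0,0],[0.05,-0.193,0,0],[0.05,-0.193,0,0],[0.05,-0.193,0,0]]}}

```text
time: 1.77
tool_pos: [0.4642, 0.1993, 0.2308]
tool_rot: [-0.0, 1.0, 0.005, -0.0]
contact_force: [1.2, -1.0, 0.1]
gripper_width: 0.998
```

```bash
python3 - <<'E'
from h import *
s=manip.state(); c=cams.get_calibration("wrist")
cv2.imwrite("pics/w1.png",cams.grab_frame("wrist")[...,::-1])
print(s["tool_pos"],s["joint_pos"]);print(c)
for p in [(.4759,.1958,.088),(.466,.204,.088),(.44,.0625,.058)]: print(project(c,p))
E
```

```text
[0.4642 0.1993 0.2308] [ 0.2579 -0.2392  1.8864  0.0004  1.4948  1.818 ]
{'camera_matrix': array([[318.2421,   0.    , 255.4886],
       [  0.    , 318.2421, 186.5221],
       [  0.    ,   0.    ,   1.    ]]), 'cam_to_world': array([[ 0.0107,  0.9602,  0.2792,  0.5356],
       [-0.9999,  0.0106,  0.0017,  0.201 ],
       [-0.0014, -0.2792,  0.9602,  0.3737],
       [ 0.    ,  0.    ,  0.    ,  1.    ]])}
[260.8908 162.1088]
[251.8427 172.5414]
[388.4459 191.5247]
```

View pics/w1.png

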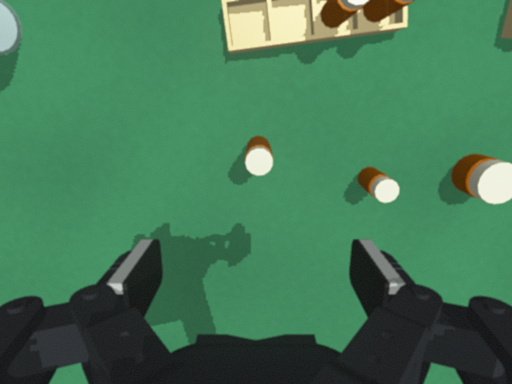

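The wrist view shows the tall vial's cap at about (259,162), the short one's at (387,189), and the tall rack's empty places at the top, around (248,20) and (290,18).

```bash
python3 - <<'E'
from h import *
im=cv2.imread("pics/w1.png"); c=cams.get_calibration("wrist")
H,S,V=cv2.split(cv2.cvtColor(im,cv2.COLOR_BGR2HSV)); w=(S<50)&(V>190)
for a,b,e,f,z in[(235,135,285,185,.088),(365,165,405,210,.058)]:
    for st,ce,_ in blobs(w[b:f,a:e],100):
        mid=np.array([st[0]+a+st[2]/2-.5, st[1]+b+st[3]/2-.5]); P=ray(c,mid,z); print(st,ce+[a,b],mid,P,rel(P), 'bias-check cap diameter', ray(c,mid+[st[2]/2,0],z)-ray(c,mid-[st[2]/2,0],z))
m=(H>10)&(H<32)&(S>30)&(S<150)&(V>110)
for n,p in dict(NW=(0,0)).items(): pass
# predict rack corners from top-view estimate
ct=np.array([.613,.1416]); t=np.radians(7.6); R=np.array([[np.cos(t),-np.sin(t)],[np.sin(t),np.cos(t)]])
for x,y in[(-.024,.09),(-.024,-.09),(.024,.09)]: print(project(c,[*(ct+R@[x,y]),.024]))
print('place66',ct+R@[0,.066],'22',ct+R@[0,.022])
E
```

```text
[ 10  13  28  28 591] [258.8832 161.3333] [258.5 161.5] [0.4771 0.2023 0.088 ] [0.0123 0.0015 0.1427] bias-check cap diameter [ 0.0004 -0.0256  0.    ]
[ 10  14  24  24 450] [386.6511 190.5089] [386.5 190.5] [0.4423 0.0692 0.058 ] [-0.0243  0.1342  0.1721] bias-check cap diameter [ 0.0004 -0.0248  0.    ]
[234.9617  51.7089]
[413.7261  28.5038]
[228.2588  -0.8938]
place66 [0.6043 0.207 ] 22 [0.6101 0.1634]
```

```bash
cat >> h.py <<'E'
def look(name):
    "settled wrist picture with the calibration of its moment"
    import pickle
    cams.grab_frame("wrist"); c=cams.get_calibration("wrist"); s=manip.state()
    im=cams.grab_frame("wrist")[...,::-1].copy(); cv2.imwrite(f"pics/{name}.png",im)
    c2=cams.get_calibration("wrist"); print("drift",c2["cam_to_world"][:3,3]-c["cam_to_world"][:3,3],"tool",s["tool_pos"],s["time"])
    pickle.dump(c,open(f"pics/{name}.pkl","wb")); return im,c
def caps(im,c,P,z,r=25,zt=150):
    "centres of white cap tops near the predicted point P"
    u=project(c,P).astype(int); a,b=np.maximum(u-r,0); cr=im[b:u[1]+r,a:u[0]+r]
    h=cv2.cvtColor(cr,cv2.COLOR_BGR2HSV); m=(h[...,1]<50)&(h[...,2]>190)
    for st,ce,_ in blobs(m,80):
        mid=np.array([st[0]+a+st[2]/2-.5,st[1]+b+st[3]/2-.5]); print(st,mid,ray(c,mid,z),"rel",rel(ray(c,mid,z)))
E
python3 - <<'E'
from h import *
im,c=look("w2")
caps(im,c,[.477,.2,.088],.088); caps(im,c,[.44,.066,.058],.058)
s=manip.state(); print(s["tool_pos"],s["tool_rot"])
h=cv2.cvtColor(im,cv2.COLOR_BGR2HSV);H,S,V=cv2.split(h)
m=(H>10)&(H<32)&(S>30)&(S<150)&(V>110); m[70:]=0
b=max(blobs(m,300),key=lambda q:q[0][4]); hull=cv2.convexHull(np.argwhere(b[2])[:,::-1].astype(np.int32))
q=cv2.approxPolyDP(hull,4,True)[:,0]; 
for u in q: print(u,ray(c,u,.024),ray(c,u,0))
E
```

```text
drift [-0.0002 -0.0019 -0.0001] tool [0.4643 0.2001 0.2305] 1.8667
[ 14  13  28  28 595] [259.5 161.5] [0.4765 0.198  0.088 ] rel [0.0126 0.0002 0.1424]
[ 16  13  24  24 451] [387.5 190.5] [0.4416 0.0645 0.058 ] rel [-0.0238  0.1332  0.1726]
[0.4641 0.1981 0.2305] [ 0.0003  1.      0.0064 -0.0009]
[408  26] [0.6027 0.0517 0.024 ] [0.6073 0.0413 0.    ]
[231  51] [0.5771 0.2281 0.024 ] [0.58   0.2299 0.    ]
[223   0] [0.6232 0.2356 0.024 ] [0.6292 0.2379 0.    ]
[408   5] [0.6214 0.0544 0.024 ] [0.6272 0.0443 0.    ]
```

Emit:
{"op": "jog_arm", "data": {"targets": [[0.0125,0,0.035,0],[0.0125,0,0.075,0],[0.0125,0,0.115,0],[0.0125,0,0.15,0],[0.0125,0,0.175,0]]}}

```text
time: 2.33
tool_pos: [0.4745, 0.1946, 0.0524]
tool_rot: [0.001, 1.0, 0.004, -0.002]
contact_force: [0.1, 0.3, -0.4]
gripper_width: 1.003
```

Emit:
{"op": "jog_arm", "data": {"targets": [[0,0,0.01,0],[0,0,0.015,0],[0,0,0.015,0]]}}

```text
time: 2.58
tool_pos: [0.4769, 0.1958, 0.0411]
tool_rot: [0.0, 1.0, 0.004, -0.0]
contact_force: [-0.6, -1.3, 0.2]
gripper_width: 1.001
```

Emit:
{"op": "jog_arm", "data": {"targets": [[0,0,0,0],[0,0,0,0],[0,0,0,0],[0,0,0,0],[0,0,0,0]], "fingers": 0}}

```text
time: 3.0
tool_pos: [0.4777, 0.1967, 0.0425]
tool_rot: [-0.0, 1.0, 0.005, 0.001]
contact_force: [-4.4, -2.1, 16.4]
gripper_width: 0.305
```

Emit:
{"op": "jog_arm", "data": {"targets": [[0,0,0,0],[0,0,0,0],[0,0,0,0],[0,0,0,0],[0,0,0,0]]}}

```text
time: 3.42
tool_pos: [0.478, 0.1967, 0.0426]
tool_rot: [-0.0, 1.0, 0.004, 0.001]
contact_force: [0.0, -0.9, 5.7]
gripper_width: 0.303
```

Emit:
{"op": "jog_arm", "data": {"targets": [[0,0,-0.01,0],[0,0,-0.03,0],[0,0,-0.055,0],[0,0,-0.075,0],[0,0,-0.08,0]]}}

```text
time: 3.83
tool_pos: [0.4789, 0.197, 0.1253]
tool_rot: [-0.001, 1.0, 0.004, 0.003]
contact_force: [0.9, 0.2, 0.7]
gripper_width: 0.307
```

```bash
python3 - <<'E'
from h import *
im,c=look("w3"); s=manip.state(); print(s["tool_pos"],s["contact_force"],s["gripper_width"])
t=cams.grab_frame("scene")[...,::-1]
cv2.imwrite("pics/v3.png",np.hstack([cv2.resize(im,(480,360)),cv2.resize(t[60:260,240:420],(324,360))]))
E
```

```text
drift [-0.0006 -0.0002 -0.0022] tool [0.4787 0.197  0.1246] 3.8833
[0.4777 0.1967 0.1226] [-0.2747  0.1801 -1.9715] 0.3042904988389992
```

View pics/v3.png

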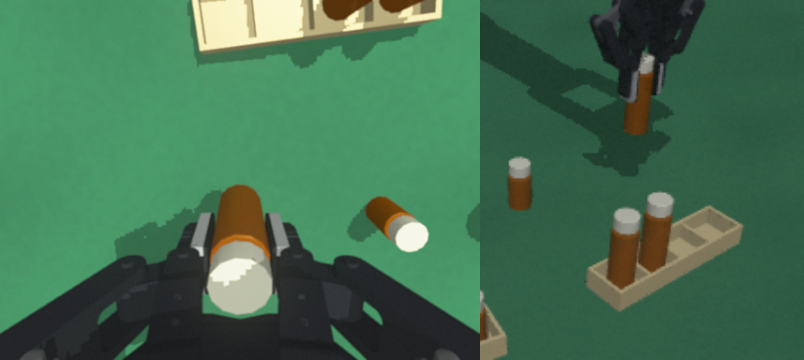

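The tall vial is held upright by the body just below its cap. The rack is at the top of the wrist view, with its empty places on the left.

```bash
python3 - <<'E'
from h import *
import pickle
im=cv2.imread("pics/w3.png"); c=pickle.load(open("pics/w3.pkl","rb"))
caps(im,c,[.478,.197,.168],.168,r=55)
H,S,V=cv2.split(cv2.cvtColor(im,cv2.COLOR_BGR2HSV))
m=(H>10)&(H<32)&(S>30)&(S<150)&(V>110); m[80:]=0
b=max(blobs(m,300),key=lambda q:q[0][4]); hull=cv2.convexHull(np.argwhere(b[2])[:,::-1].astype(np.int32))
for u in cv2.approxPolyDP(hull,4,True)[:,0]: print(u,ray(c,u,.024))
# orange side edges -> columns of axis at several rows
o=(H<16)&(S>150)&(V>60)
for r in (205,220,235): 
    x=np.flatnonzero(o[r,200:310])+200; print(r,x.min() if len(x) else 0,x.max() if len(x) else 0)
for z in(.08,.12,.168): print(project(c,[.4785,.197,z]))
E
```

```text
[  19   30   67   59 3050] [255. 304.] [0.4764 0.1982 0.168 ] rel [-0.0003 -0.0017 -0.0471]
[470  15] [0.6044 0.0515 0.024 ]
[449  25] [0.598  0.0648 0.024 ]
[217  56] [0.5765 0.2267 0.024 ]
[205   0] [0.6121 0.234  0.024 ]
[470   0] [0.6136 0.0532 0.024 ]
205 0 0
220 0 0
235 233 269
[257.4016 213.1344]
[257.6707 241.0145]
[258.2304 298.9957]
```

Emit:
{"op": "jog_arm", "data": {"targets": [[0.03,-0.002,0,0],[0.07,-0.005,0,0],[0.105,-0.008,0,0],[0.124,-0.009,0,0],[0.126,-0.009,0,0]]}}

```text
time: 4.4
tool_pos: [0.6046, 0.2061, 0.1187]
tool_rot: [0.0, 1.0, 0.004, -0.001]
contact_force: [-1.1, 0.1, -1.7]
gripper_width: 0.302
```

Emit:
{"op": "jog_arm", "data": {"targets": [[0,0,0,0],[0,0,0,0],[0,0,0,0]]}}

```text
time: 4.65
tool_pos: [0.6012, 0.2064, 0.1199]
tool_rot: [0.0, 1.0, 0.005, -0.001]
contact_force: [0.7, 0.2, -1.3]
gripper_width: 0.303
```

```bash
python3 - <<'E'
from h import *
im,c=look("w4"); s=manip.state(); print(s["tool_pos"],s["tool_rot"],s["contact_force"],s["gripper_width"])
for p in[(.604,.2065)]: print(rel([*p,.0466]))
cv2.imwrite("pics/v4.png",np.hstack([im[:300],cv2.resize(cams.grab_frame("scene")[130:255,280:400,::-1],(288,300))]))
E
```

```text
drift [0.0002 0.     0.0005] tool [0.6014 0.2065 0.1204] 4.7
[0.6016 0.2066 0.1207] [ 0.0001  1.      0.0046 -0.0006] [-0.1095  0.3324 -0.8108] 0.3051347567648644
[0.0025 0.0001 0.0741]
```

View pics/v4.png

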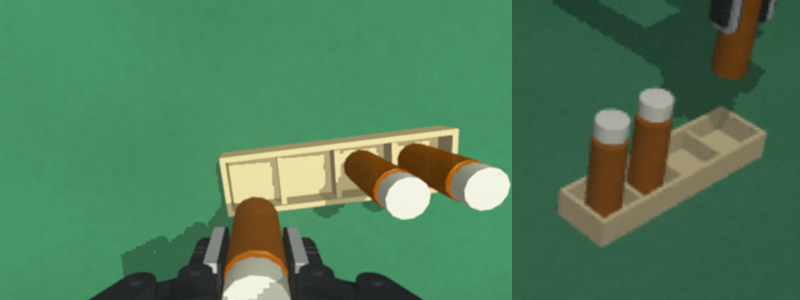

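The vial is held above the rack. Rim corners are at about (219,155) far left, (459,127) far right and (229,215) near left.

```bash
python3 - <<'E'
from h import *
import pickle
c=pickle.load(open("pics/w4.pkl","rb"))
P=[ray(c,u,.024)[:2] for u in[(219,154),(459,127),(229,214)]]
d=(P[0]-P[1]); ey=d/np.linalg.norm(d); ex=np.array([ey[1],-ey[0]])
print(P,np.linalg.norm(d),np.degrees(np.arctan2(-ey[0],ey[1])))
for off in[.066,.022]: print('from far-left',P[0]-ex*.024-ey*(.09-off),'near-left',P[2]+ex*.024-ey*(.09-off))
E
```

```text
[array([0.6286, 0.2357]), array([0.6505, 0.0572]), array([0.5799, 0.2288])] 0.17986273717897205 7.001883534022312
from far-left [0.6077 0.209 ] near-left [0.6067 0.2079]
from far-left [0.6131 0.1653] near-left [0.612  0.1642]
```

Emit:
{"op": "jog_arm", "data": {"targets": [[0.0045,-0.001,0.01,0],[0.0045,-0.001,0.03,0],[0.0045,-0.001,0.05,0],[0.0045,-0.001,0.06,0],[0.0045,-0.001,0.06,0]]}}

```text
time: 5.22
tool_pos: [0.6048, 0.2071, 0.0573]
tool_rot: [0.001, 1.0, 0.004, -0.003]
contact_force: [-0.8, 0.4, -1.0]
gripper_width: 0.303
```

Emit:
{"op": "jog_arm", "data": {"targets": [[0,0,0.003,0],[0,0,0.006,0],[0,0,0.009,0],[0,0,0.009,0]]}}

```text
time: 5.55
tool_pos: [0.6077, 0.2077, 0.0527]
tool_rot: [-0.0, 1.0, 0.004, 0.0]
contact_force: [-0.7, 0.0, -0.5]
gripper_width: 0.305
```

Expected contact at TCP z ≈ 0.0466; creep down in small steps.

Emit:
{"op": "jog_arm", "data": {"targets": [[0,0,0.001,0],[0,0,0.002,0],[0,0,0.003,0],[0,0,0.003,0]]}}

```text
time: 5.88
tool_pos: [0.6074, 0.2076, 0.0493]
tool_rot: [0.0, 1.0, 0.004, -0.0]
contact_force: [0.6, -1.5, -0.3]
gripper_width: 0.302
```

Emit:
{"op": "jog_arm", "data": {"targets": [[0,0,0.001,0],[0,0,0.002,0],[0,0,0.002,0]]}}

```text
time: 6.13
tool_pos: [0.6072, 0.2076, 0.047]
tool_rot: [0.0, 1.0, 0.004, -0.0]
contact_force: [-0.5, 0.3, -0.7]
gripper_width: 0.305
```

Emit:
{"op": "jog_arm", "data": {"targets": [[0,0,0.001,0],[0,0,0.001,0]]}}

```text
time: 6.3
tool_pos: [0.6077, 0.2077, 0.0467]
tool_rot: [-0.0, 1.0, 0.004, 0.0]
contact_force: [-1.0, 0.0, 1.2]
gripper_width: 0.305
```

Emit:
{"op": "jog_arm", "data": {"targets": [[0,0,0.001,0],[0,0,0.001,0]]}}

```text
time: 6.47
tool_pos: [0.6079, 0.2077, 0.0467]
tool_rot: [0.0, 1.0, 0.004, 0.0]
contact_force: [-2.9, -0.8, 4.8]
gripper_width: 0.305
```

Emit:
{"op": "jog_arm", "data": {"targets": [[0,0,0,0],[0,0,0,0],[0,0,0,0],[0,0,0,0],[0,0,0,0]], "fingers": 0.7}}

```text
time: 6.88
tool_pos: [0.6073, 0.2076, 0.045]
tool_rot: [0.0, 1.0, 0.004, -0.0]
contact_force: [-0.3, -0.7, -0.1]
gripper_width: 0.7
```

Emit:
{"op": "jog_arm", "data": {"targets": [[0,0,-0.01,0],[0,0,-0.04,0],[0,0,-0.08,0],[0,0,-0.115,0],[0,0,-0.14,0]]}}

```text
time: 7.3
tool_pos: [0.6087, 0.2079, 0.1904]
tool_rot: [-0.001, 1.0, 0.004, 0.003]
contact_force: [0.9, -0.2, 0.9]
gripper_width: 0.7
```

Emit:
{"op": "jog_arm", "data": {"targets": [[-0.03,0,-0.03,0],[-0.06,0.02,-0.04,0],[-0.09,0.05,-0.04,0],[-0.12,0.075,-0.04,0],[-0.145,0.1,-0.04,0]], "fingers": 1}}

```text
time: 7.72
tool_pos: [0.4616, 0.1057, 0.2263]
tool_rot: [0.0, 1.0, 0.005, 0.001]
contact_force: [0.6, -0.4, -0.5]
gripper_width: 0.999
```

Emit:
{"op": "jog_arm", "data": {"targets": [[-0.01,0.02,0,0],[-0.02,0.041,0,0],[-0.02,0.041,0,0],[-0.02,0.041,0,0]]}}

```text
time: 8.05
tool_pos: [0.4436, 0.0646, 0.2262]
tool_rot: [-0.0, 1.0, 0.003, 0.001]
contact_force: [-0.0, 0.2, 0.2]
gripper_width: 1.0
```

```bash
python3 - <<'E'
from h import *
im,c=look("w5"); s=manip.state(); print(s["tool_pos"],s["tool_rot"],s["contact_force"])
caps(im,c,[.4416,.0645,.058],.058); caps(im,c,[.607,.2076,.092],.092)
t=cams.grab_frame("scene")[...,::-1]
cv2.imwrite("pics/v5.png",np.hstack([cv2.resize(im,(480,360)),cv2.resize(t[120:300,220:400],(320,360))]))
E
```

```text
drift [ 0.0002  0.0004 -0.0002] tool [0.4439 0.0651 0.2261] 8.1
[0.444  0.0655 0.2259] [-0.0002  1.      0.0045  0.0005] [0.0824 0.1989 0.1658]
[ 14  14  25  25 488] [258. 171.] [0.4415 0.064  0.058 ] rel [-0.0027  0.0016  0.1679]
```

View pics/v5.png

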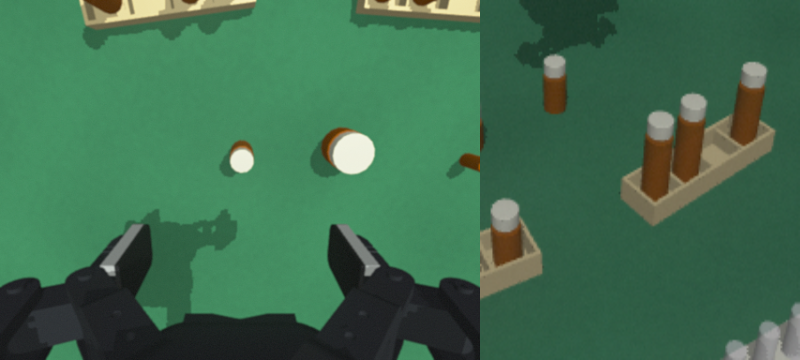

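The scene view shows the tall vial upright in the end place of its row. The short vial is below the gripper, with its cap at about (258,171) in the wrist frame, and the jar is clear on the right.

Emit:
{"op": "jog_arm", "data": {"targets": [[-0.0025,0.0015,0.035,0],[-0.0025,0.0015,0.075,0],[-0.0025,0.0015,0.115,0],[-0.0025,0.0015,0.15,0],[-0.0025,0.0015,0.175,0]]}}

```text
time: 8.62
tool_pos: [0.4393, 0.0645, 0.0467]
tool_rot: [-0.0, 1.0, 0.005, -0.002]
contact_force: [0.6, -0.1, -0.3]
gripper_width: 1.001
```

Emit:
{"op": "jog_arm", "data": {"targets": [[0,0,0.015,0],[0,0,0.025,0],[0,0,0.03,0],[0,0,0.03,0]]}}

```text
time: 8.95
tool_pos: [0.4409, 0.0641, 0.0197]
tool_rot: [-0.0, 1.0, 0.005, -0.001]
contact_force: [-0.9, -0.5, 0.2]
gripper_width: 0.998
```

Emit:
{"op": "jog_arm", "data": {"targets": [[0,0,0,0],[0,0,0,0],[0,0,0,0],[0,0,0,0],[0,0,0,0]], "fingers": 0}}

```text
time: 9.37
tool_pos: [0.4418, 0.0636, 0.0212]
tool_rot: [0.0, 1.0, 0.004, 0.001]
contact_force: [-3.0, -2.1, 26.2]
gripper_width: 0.299
```

Emit:
{"op": "jog_arm", "data": {"targets": [[0,0,0,0],[0,0,0,0],[0,0,0,0],[0,0,0,0],[0,0,0,0]]}}

```text
time: 9.78
tool_pos: [0.4422, 0.0636, 0.0214]
tool_rot: [0.0, 1.0, 0.004, 0.001]
contact_force: [-0.7, -0.3, 5.6]
gripper_width: 0.295
```

Emit:
{"op": "jog_arm", "data": {"targets": [[0,0,-0.01,0],[0,0,-0.035,0],[0,0,-0.07,0],[0,0,-0.1,0],[0,0,-0.12,0]]}}

```text
time: 10.2
tool_pos: [0.4419, 0.0637, 0.1437]
tool_rot: [0.0, 1.0, 0.004, 0.002]
contact_force: [0.3, -0.4, -0.6]
gripper_width: 0.296
```

Emit:
{"op": "jog_arm", "data": {"targets": [[0.01,0.02,0,0],[0.03,0.05,0,0],[0.05,0.085,0,0],[0.068,0.115,0,0],[0.08,0.14,0,0]]}}

```text
time: 10.62
tool_pos: [0.5232, -0.0777, 0.1406]
tool_rot: [0.0, 1.0, 0.004, 0.0]
contact_force: [1.1, 0.2, 0.2]
gripper_width: 0.298
```

Emit:
{"op": "jog_arm", "data": {"targets": [[0.018,0.03,0,0],[0.035,0.06,0,0],[0.053,0.09,0,0],[0.067,0.115,0,0],[0.075,0.13,0,0]]}}

```text
time: 11.03
tool_pos: [0.5992, -0.2076, 0.1402]
tool_rot: [0.0, 1.0, 0.003, -0.0]
contact_force: [-0.8, 0.7, -0.8]
gripper_width: 0.297
```

Emit:
{"op": "jog_arm", "data": {"targets": [[0.005,0.01,0.02,0],[0.01,0.013,0.035,0],[0.01,0.013,0.04,0],[0.01,0.013,0.04,0]]}}

```text
time: 11.37
tool_pos: [0.6069, -0.2171, 0.0978]
tool_rot: [-0.001, 1.0, 0.004, -0.002]
contact_force: [-1.0, 0.3, -0.6]
gripper_width: 0.299
```

```bash
python3 - <<'E'
from h import *
im,c=look("w6"); s=manip.state(); print(s["tool_pos"],s["tool_rot"],s["contact_force"],s["gripper_width"])
z=s["tool_pos"][2]-.0214+.058; caps(im,c,[*s["tool_pos"][:2],z],z,r=60)
cv2.imwrite("pics/v6.png",np.hstack([im,cv2.resize(cams.grab_frame("scene")[170:302,120:220,::-1],(288,384))]))
E
```

```text
drift [ 0.0004 -0.      0.0013] tool [ 0.6076 -0.2172  0.0993] 11.4167
[ 0.6083 -0.2174  0.1005] [-0.0002  1.      0.0046 -0.0003] [ 0.7506 -0.5478 -0.6804] 0.29657504855463057
[  26   34   57   32 1087] [252.  277.5] [ 0.6131 -0.2148  0.1371] rel [ 0.0048 -0.0025 -0.0366]
```

View pics/v6.png

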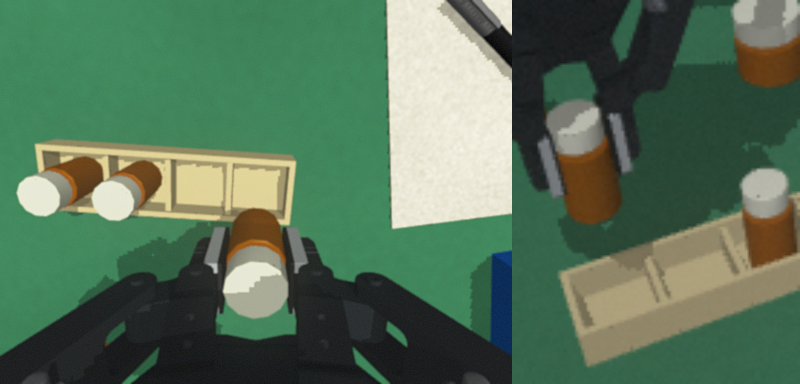

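The short vial is held upright over the rack. Rim corners are at about (36,143) far left, (296,158) far right and (291,223) near right, and the two right-hand places are empty.

```bash
python3 - <<'E'
from h import *
import pickle
c=pickle.load(open("pics/w6.pkl","rb")); im=cv2.imread("pics/w6.png")
H,S,V=cv2.split(cv2.cvtColor(im,cv2.COLOR_BGR2HSV))
m=(H>10)&(H<32)&(S>30)&(S<150)&(V>110); m[:135]=0; m[230:]=0; m[:,310:]=0
b=max(blobs(m,300),key=lambda q:q[0][4]); print(cv2.approxPolyDP(cv2.convexHull(np.argwhere(b[2])[:,::-1].astype(np.int32)),5,True)[:,0].tolist())
P=[ray(c,u,.024)[:2] for u in[(36,143),(296,157.5),(291,222)]]
d=P[0]-P[1]; ey=d/np.linalg.norm(d); ex=np.array([ey[1],-ey[0]])
print(P,np.linalg.norm(d),np.degrees(np.arctan2(-ey[0],ey[1])))
T=[P[1]-ex*.024+ey*.024,P[2]+ex*.024+ey*.024]; print(T)
s=manip.state(); zc=s["tool_pos"][2]-.0214+.058
print("cap circle",ray(c,(255.5,286),zc),s["tool_pos"]); print(rel([*np.mean(T,0),.0254]))
E
```

```text
[[289, 221], [63, 210], [39, 173], [36, 144], [64, 140], [291, 156]]
[array([ 0.6452, -0.0646]), array([ 0.6368, -0.2438]), array([ 0.5885, -0.2423])] 0.17936061139529777 -2.694227058509528
[array([ 0.614 , -0.2187]), array([ 0.6136, -0.2194])]
cap circle [ 0.61   -0.2162  0.1379] [ 0.6088 -0.2175  0.1013]
[0.0049 0.0016 0.0759]
```

Emit:
{"op": "jog_arm", "data": {"targets": [[0.004,0.0015,0.01,0],[0.004,0.0015,0.03,0],[0.004,0.0015,0.05,0],[0.004,0.0015,0.06,0],[0.004,0.0015,0.064,0]]}}

```text
time: 11.93
tool_pos: [0.6114, -0.2185, 0.034]
tool_rot: [-0.001, 1.0, 0.005, -0.002]
contact_force: [-0.4, -0.1, -0.8]
gripper_width: 0.299
```

Emit:
{"op": "jog_arm", "data": {"targets": [[0,0,0.001,0],[0,0,0.003,0],[0,0,0.005,0],[0,0,0.005,0]]}}

```text
time: 12.27
tool_pos: [0.6133, -0.2196, 0.0322]
tool_rot: [0.0, 1.0, 0.004, 0.001]
contact_force: [-0.1, 0.4, -0.3]
gripper_width: 0.301
```

Emit:
{"op": "jog_arm", "data": {"targets": [[0,0,0.001,0],[0,0,0.002,0],[0,0,0.003,0],[0,0,0.004,0],[0,0,0.004,0]]}}

```text
time: 12.68
tool_pos: [0.6125, -0.2193, 0.0271]
tool_rot: [-0.0, 1.0, 0.004, -0.0]
contact_force: [0.5, -0.8, -1.5]
gripper_width: 0.301
```

Emit:
{"op": "jog_arm", "data": {"targets": [[0,0,0.001,0],[0,0,0.002,0],[0,0,0.002,0]]}}

```text
time: 12.93
tool_pos: [0.6128, -0.2194, 0.0255]
tool_rot: [0.0, 1.0, 0.004, 0.0]
contact_force: [-0.7, -0.1, 0.4]
gripper_width: 0.298
```

Emit:
{"op": "jog_arm", "data": {"targets": [[0,0,0.001,0],[0,0,0.001,0]]}}

```text
time: 13.1
tool_pos: [0.6129, -0.2194, 0.0254]
tool_rot: [-0.0, 1.0, 0.004, -0.0]
contact_force: [-1.7, 1.9, 5.6]
gripper_width: 0.306
```

Emit:
{"op": "jog_arm", "data": {"targets": [[0,0,0,0],[0,0,0,0],[0,0,0,0],[0,0,0,0],[0,0,0,0]], "fingers": 0.7}}

```text
time: 13.52
tool_pos: [0.6125, -0.2193, 0.024]
tool_rot: [-0.0, 1.0, 0.004, -0.0]
contact_force: [0.1, -0.1, -0.4]
gripper_width: 0.698
```

Emit:
{"op": "jog_arm", "data": {"targets": [[0,0,-0.01,0],[0,0,-0.04,0],[0,0,-0.08,0],[0,0,-0.115,0],[0,0,-0.14,0]]}}

```text
time: 13.93
tool_pos: [0.6139, -0.22, 0.1694]
tool_rot: [0.001, 1.0, 0.004, 0.002]
contact_force: [0.7, -0.2, 0.7]
gripper_width: 0.7
```

Emit:
{"op": "jog_arm", "data": {"targets": [[-0.03,0,-0.02,0],[-0.06,0,-0.03,0],[-0.09,0,-0.03,0],[-0.12,0,-0.03,0],[-0.12,0,-0.03,0]]}}

```text
time: 14.35
tool_pos: [0.4887, -0.2199, 0.1943]
tool_rot: [-0.0, 1.0, 0.004, -0.001]
contact_force: [-0.1, -0.4, -0.5]
gripper_width: 0.7
```

```bash
python3 - <<'E'
from h import *
s=manip.state(); print(s["time"],s["tool_pos"],s["contact_force"])
t=cams.grab_frame("scene")[...,::-1]; w,c=look("w7")
caps(w,c,[.613,-.219,.062],.062,r=30)
cv2.imwrite("pics/v7.png",np.hstack([cv2.resize(t[100:300,120:400],(504,360)),cv2.resize(w[:300],(290,170)).copy() if 0 else cv2.resize(w[:384,100:400],(281,360))]))
E
```

```text
14.35 [ 0.4887 -0.2199  0.1943] [-0.1274 -0.4278 -0.5036]
drift [ 0.0008 -0.0001  0.0002] tool [ 0.4922 -0.2205  0.1951] 14.45
[ 14  13  32  35 874] [255.5  30. ] [ 0.6125 -0.2184  0.062 ] rel [ 0.1193 -0.0013  0.1334]
```

View pics/v7.png

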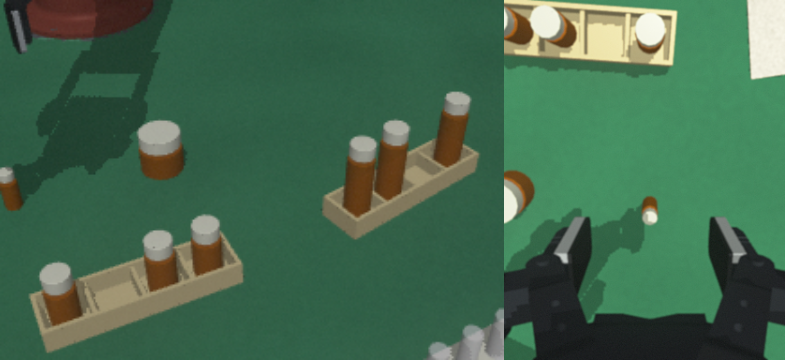

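Both vials stand upright in the end places of their rows: the tall one at about (455,130) in the scene crop and the short one at about (57,295). The arm is clear of everything, so I am handing in the job.

```bash
python3 -c "
from plant import manip
print(manip.job_done())"
```

```text
the job is handed in; nothing more can be done
None
```

Both stray vials are in their racks: the tall one in the outer empty place (+66 mm) of the tall row, the short one in the outer empty place (-66 mm) of the short row. I handed the job in at about 14.5 s.

- **Setting down:** each vial was lowered in 1 mm steps until it touched, at about 5 N. Touch came at the height expected for the floor of the place, within about 0.1 mm, and only then did I let go.
- **Final pictures:** both vials stand upright, nothing else has been disturbed, and the gripper is clear. The short vial's cap measured (0.6125, -0.218), within about 2 mm of its place centre. I checked the tall vial's final position only by eye, because its cap did not show up in the close-up measurement after release.
- **Disagreements:** my first wrist reading used a camera pose from just after the picture, which shifted it about 4 mm in y. I retook it with matching poses, and it then agreed with the top view to about 2 mm. The oblique scene-view cap estimate was off by about 1 cm, so I ignored it.
- **Force:** the highest force I read was about 26 N, briefly, while the fingers closed on the short vial.

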